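Find the release notch in the slide drawer's rail and pop the drawer

ROBOT

A 6-joint arm with a two-finger parallel gripper is mounted at the origin on the work surface; the furniture and walls round the work are solid. World frame = base frame: x ahead of the robot, y to its left, z up, the work surface at z = 0. Lengths are in mm, angles in degrees, forces in N, time in s.
With the tool pointing down it reaches from about 300 to 850 mm from the base axis. Payload 4.2 kg.
Tool frame: the origin (TCP) lies on the centre line of the jaws, within the pads' length; the fingertips stand env.nose_length ahead of it and the grasp point (between the pads) lies 2 mm behind it (env.nose_length is the distance from the TCP to the fingertips, in mm); z points along the fingers, y is the direction in which the jaws open and shut (so a half turn about z gives the same grasp; the last joint's range is limited). The gripper opens to 91 mm and grips with 3 to 60 N. Pads are 32 mm wide; open, the fingers measure 118 mm over their backs; the gripper's body (76 mm by 178 mm) begins 60 mm behind the grasp point.
Start: joints at [-74.828, 18.312, 89.639, -0, 72.044, -1.146], TCP at [161.558, -551.852, 230.976] pointing down, gripper open.
Joint ranges: [-177.97, 177.97], [-48.28, 115.42], [12.27, 149.76], [-77.06, 257.06], [2.81, 150.46], [-146.56, 146.56]. Speed limits (degrees/s): [147.25, 147.25, 180, 180, 180, 180].

INTERFACE

Orientations are given as [roll, pitch, yaw] about the fixed x, y, z axes, in that order (R = Rz(yaw) Ry(pitch) Rx(roll)).
In Python, from workcell import env gives the robot as it stands. The module is installed in compiled form; this text tells all that it offers.
- The arm moves only by the tool jog_arm, never from a script. Its argument "deltas" is a list that holds one entry, the list of rows, each a list of 5 numbers: the shift along the tool's x, y, z in m, then the turn about the tool's z in degrees, then the finger opening in m, from 0 to 0.0912. A call has 1 to 20 rows; each row is the pose to reach, as a shift and turn from the pose commanded when the call began, along the tool's axes at that moment; what a row does not reach only later rows make up. A row lasts 1/12 s, in which the tool goes at most 41.7 mm and 7.16 degrees, less where a joint would pass 70% of its speed; a pose out of reach is approached as far as the arm can. A call with a gripper value outside its range is refused whole. The fingers move at their own pace and stop on an object; "grip_force" is the grip in N (left out, the last holds). Time passes only in rows, so rows that repeat a pose let the fingers close. It gives the time, the measured TCP pose, the force and the opening at its end, in the units of the state.
- env.state(): the state, without advancing time (a new reading comes with each control period).
- env.grab_frame(name): name is "scene" or "top"; returns the picture (384x512x3 uint8, red, green, blue); there is no depth.
- env.camera_params(name): a dict with "fx", "fy", "cx", "cy" (pixels), "xyz" and "orientation" of the camera in the world. Camera axes: x right, y down, z forward; pixel columns grow to the right and rows downward; lengths in mm; the calibration is good to about 2 mm. A picture is of the moment at which its call begins. camera_params takes no time and is no camera call.
- env.job_done(): hands the job in, once; it reports no verdict.
Trained networks look in the newest picture that a camera, given by its name, has taken for a name from the list of things; names that differ only in an ending like _2 or _b are one class to them, and where a whole thing is asked for, a point or a joint stands for the part that bears it (a point fixed in the world has none). Each returns a list of dicts, best first, with "conf" (0 to 1); they miss things now and then, are a little off and sometimes report something else, mostly with a low value. They report only what shows in the picture. A call takes as long as a camera call.
- env.look_for(camera, label): "xyz" ([x, y, z] in mm, in world coordinates, good to about 4 mm: the middle of the surface that is visible of it).
The state is a dict: "time_s": time; "qpos": joint angles; "qvel": joint speeds; "effort": joint torques, N m; "ee_pos": TCP position; "ee_rot": TCP orientation; "force": force on the tool from outside, world axes, zero at the start; "torque": the same for the moment, N m; "gripper_width": finger opening in mm.
Only numpy, scipy, OpenCV 4.12 (cv2) and the standard library are available. Lean on these libraries where they do the work, as an engineer would, in place of code of your own. Each camera call takes 0.05 s, during which the arm holds its last target.

TASK

The slide drawer on the desk is shut, and its release key is hidden in a notch somewhere along the metal rail on its far top edge. Run a closed fingertip along the rail to find the notch, then press the key inside it all the way down so that the drawer pops out, and take the hand away. Use only fingertip pressure: do not touch the drawer itself, and leave the cup, bottle, marker and calculator where they are.

Things in the scene. Friction and masses are not known exactly. Their poses are not given: they have to be found in the camera images.
- case: Grey slide drawer unit, screwed to the desk, rigid: 150 mm deep (its x), 344 mm wide (y), 65 mm tall. Origin: centre of its underside; x points from the drawer front (x = -75 mm, facing the robot) to the back (+75 mm). Its flat lid (x below +30 mm) is at z = 52 mm. A bare aluminium rail lies along the back; grey covers (|y| over 80 mm, top at z = 65 mm) hide the rail's ends.
- rail_mid (a point): Middle of the rail's open stretch, at the height of its flat top: case (52, 0, 62) mm, axes as the case. The rail is 40 mm wide (x -20 to +20 mm here) and open to touch from y = -80 to +80 mm. One notch is cut right across it, 40 mm long in y, open at top and back; its centre lies somewhere between y = -45 and +45 mm and must be felt or seen. This point does not mark it.
- rail_end (a point): End of the rail's open stretch at the height of its top, case (52, -80, 62) mm. In the notch lies the flat aluminium top of the release key, 38 x 37 mm (case x, y), 14 mm below the rail's top (48 mm above the desk); pressed, it goes straight down 8 mm to its stop (40 mm above the desk).
- key (a joint): Travel of the release key in m: 0 up, 0.008 fully down at its stop. It gives way under about 5 to 6 N at slow speed, has no return spring and stays where it is left. It drives the drawer: each mm down puts the drawer out 3 mm.
- drawer: The sliding drawer: white inside, grey front panel with a blank label in a frame, 4 x 340 x 41 mm, whose middle is at (-77, 0, 27) mm of this body. Its origin coincides with the case's origin while shut and moves 24 mm toward case -x when popped out. It moves only with the key and stays there. Not to be touched.
- sample_cup: Loose small white cup, 45 mm wide, 38 mm tall, standing on the desk behind the rail's +y part; origin at its underside. Leave alone.
- reagent_bottle: Loose brown bottle with black cap, 58 mm wide, 109 mm tall, standing on the desk behind the rail's -y part; origin at its underside. Leave alone.
- marker: Loose blue-capped marker pen, 19 x 125 x 20 mm, lying on the desk at the +y side of the drawer unit; origin at its underside. Leave alone.
- calculator: Loose black calculator, 118 x 72 x 15 mm, lying on the desk at the -y side of the drawer unit; origin at its underside. Leave alone.

How it is judged:
By the outcome, as a careful person would: the job done as asked, in the order asked, and still so for the second after the job is handed in, with the robot touching nothing.
It also fails if it takes over 48 s, if anything falls off the work surface, if the arm or the gripper's body presses on something with over 40 N, if the wrist force passes 120 N, or if a joint passes its speed limit or range.

## Working session

There is one attempt and no reset: what is moved stays moved. The work goes in short steps, Python scripts to look and compute and a tool call to move; the robot and the scene stay as the last step left them, time stands still between calls to the robot, and variables do not carry over. Pictures are saved under pics/ and viewed, and the job is handed in when it is done.

Besides the shell and the picture viewer there is one more tool, called as name([rows], argument=value, ...), one row to a line, values as JSON. jog_arm: Moves the arm, as the interface text tells. Its arguments: {"type":"object","properties":{"deltas":{"type":"array"},"grip_force":{"type":"number"}},"required":["deltas"]}

```bash
mkdir -p pics; python3 - <<'E'
from workcell import env
import cv2
s=env.state();print({k:s[k] for k in('time_s','ee_pos','ee_rot','force','gripper_width')},env.nose_length)
for c in('scene','top'):
    im=env.grab_frame(c);cv2.imwrite(f'pics/{c}0.png',im[:,:,::-1]);print(c,env.camera_params(c))
for c in('scene','top'):
  for l in('case','rail_mid','key','drawer'):
    print(c,l,env.look_for(c,l)[:2])
E
```

```text
{'time_s': 0.0, 'ee_pos': array([ 161.40798438, -551.37918109,  230.12761113]), 'ee_rot': array([-1.79898777e+02,  9.48787884e-04,  1.63154718e+01]), 'force': array([-0.0432722 , -0.70161037,  0.19863966]), 'gripper_width': 91.38747528571633} 17.0
scene {'fx': 375.352162381733, 'fy': 375.352162381733, 'cx': 253.00421883849995, 'cy': 193.85428936427223, 'xyz': array([-29.92218264, 449.36557776, 706.74790903]), 'orientation': array([-130.24258907,    0.4410135 , -122.74342934])}
top {'fx': 362.30647565564266, 'fy': 362.30647565564266, 'cx': 257.57084032842295, 'cy': 194.1211021523694, 'xyz': array([532.06763434,  12.91582761, 955.25732633]), 'orientation': array([-1.74051419e+02,  1.46676802e-01, -9.07869833e+01])}
scene case [{'xyz': [502.4, -45.6, 54.0], 'conf': 0.7}]
scene rail_mid [{'xyz': [508.3, -46.7, 55.1], 'conf': 0.63}]
scene key []
scene drawer [{'xyz': [449.5, -71.0, 31.2], 'conf': 0.89}]
top case [{'xyz': [518.3, -88.1, 52.3], 'conf': 0.69}]
top rail_mid [{'xyz': [522.8, -94.2, 51.1], 'conf': 0.93}]
top key [{'xyz': [579.5, -42.6, 50.6], 'conf': 0.65}]
top drawer [{'xyz': [454.9, -92.0, 47.0], 'conf': 0.51}]
```

View pics/scene0.png

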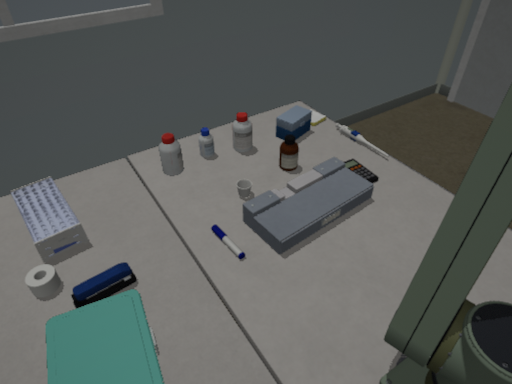

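View pics/top0.png

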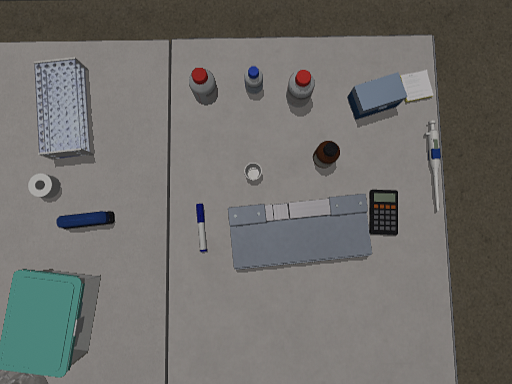

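```bash
python3 -c "
import cv2
a=cv2.imread('pics/top0.png')[130:260,180:400];cv2.imwrite('pics/top0z.png',cv2.resize(a,None,fx=3.6,fy=3.6,interpolation=cv2.INTER_CUBIC))
a=cv2.imread('pics/scene0.png')[100:270,150:400];cv2.imwrite('pics/scene0z.png',cv2.resize(a,None,fx=3.2,fy=3.2,interpolation=cv2.INTER_CUBIC))"
```

```text
(no output)
```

View pics/top0z.png

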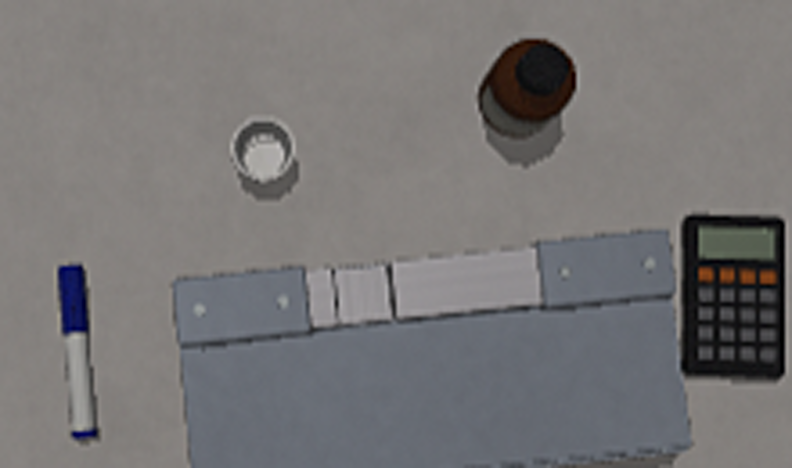

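View pics/scene0z.png

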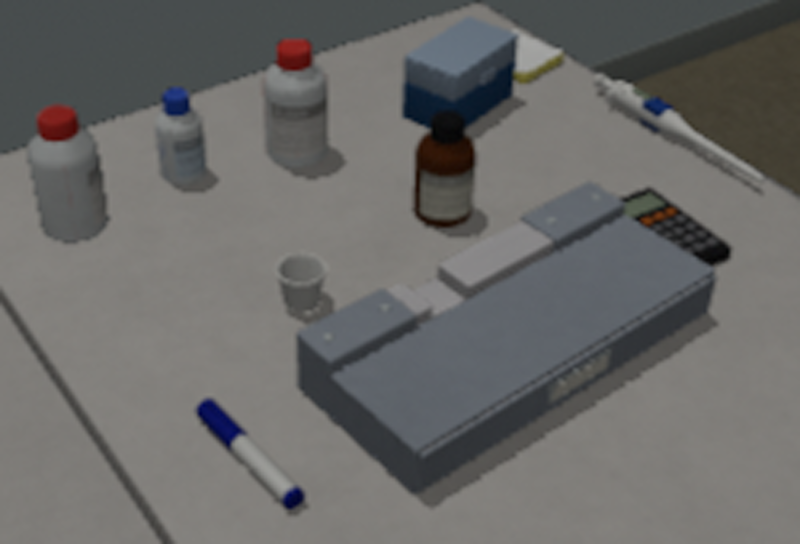

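The top view shows the case turned by a few degrees. The rail's notch is near its +y end, at about columns 273-289 and rows 204-220 of the full image. Next I fit the case pose from the cover corners.

```bash
cat > h.py <<'E'
import numpy as np
from workcell import env
from scipy.spatial.transform import Rotation as R
from scipy.optimize import least_squares
P=env.camera_params('top')
C=P['xyz'];Rc=R.from_euler('xyz',P['orientation'],degrees=True).as_matrix()
def proj(w):
    c=(np.atleast_2d(w)-C)@Rc
    return np.c_[P['fx']*c[:,0]/c[:,2]+P['cx'],P['fy']*c[:,1]/c[:,2]+P['cy']]
def back(u,v,z):
    d=Rc@np.array([(u-P['cx'])/P['fx'],(v-P['cy'])/P['fy'],1]);return C+d*(z-C[2])/d[2]
def z2p(p,o=(180,130),f=3.6): return (np.array(p,float)+.5)/f-.5+np.array(o)
def c2w(p,x): # case->world
    t=np.radians(x[2]);M=np.array([[np.cos(t),-np.sin(t),0],[np.sin(t),np.cos(t),0],[0,0,1]])
    return np.atleast_2d(p)@M.T+[x[0],x[1],0]
def w2c(p,x):
    t=np.radians(x[2]);M=np.array([[np.cos(t),-np.sin(t),0],[np.sin(t),np.cos(t),0],[0,0,1]])
    return (np.atleast_2d(p)-[x[0],x[1],0])@M
E
python3 - <<'E'
from h import *
zp=[(174,281),(304,267),(181,346),(310,333),(538,242),(668,230),(673,296),(543,306)]
m=[(75,172,65),(75,80,65),(30,172,65),(30,80,65),(75,-80,65),(75,-172,65),(30,-172,65),(30,-80,65)]
px=z2p(zp)
r=least_squares(lambda x:(proj(c2w(m,x))-px).ravel(),[520,-90,5])
print(r.x);print((r.fun.reshape(-1,2)).round(1))
for z in [(336,268),(391,262),(338,325),(393,320)]:
    for h in(62,48): print(z,h,w2c(back(*z2p(z),h),r.x).round(1))
print(c2w([(52,0,62),(52,-45,62),(52,80,62)],r.x))
for n in('sample_cup','reagent_bottle'):print(n,env.look_for('top',n)[:1])
print(env.state()['time_s'],env.state()['ee_pos'])
E
```

```text
[533.1866232  -88.27202222   5.10883229]
[[-1.  -0.1]
 [ 0.  -0. ]
 [-1.2  0.1]
 [ 0.3 -0.2]
 [-0.5  0.2]
 [ 0.4 -0.2]
 [ 1.5 -0.5]
 [ 0.4  0.6]]
(336, 268) 62 [[72.2 58.3 62. ]]
(336, 268) 48 [[73.2 57.6 48. ]]
(391, 262) 62 [[72.4 20.3 62. ]]
(391, 262) 48 [[73.4 19.  48. ]]
(338, 325) 62 [[33.2 61.1 62. ]]
(338, 325) 48 [[33.6 60.5 48. ]]
(393, 320) 62 [[32.7 23.3 62. ]]
(393, 320) 48 [[33.1 22.1 48. ]]
[[ 584.98004541  -83.64153464   62.        ]
 [ 588.98719812 -128.4627654    62.        ]
 [ 577.85621837   -3.95934662   62.        ]]
sample_cup [{'xyz': [692.4, 24.2, 8.0], 'conf': 0.72}]
reagent_bottle [{'xyz': [719.0, -156.0, 82.1], 'conf': 0.74}]
0.6 [ 161.54203049 -551.8561181   230.97219096]
```

```bash
cat >> h.py <<'E'
X=np.array([533.2,-88.3,5.1])
def delta(case_xy,tipz,cmd,yaw_cmd):
    """tool deltas (mm) from commanded TCP pose to tip at case_xy, tipz"""
    w=c2w([(*case_xy,tipz+17)],X)[0]
    T=R.from_euler('xyz',[180,0,yaw_cmd],degrees=True).as_matrix()
    return T.T@(w-cmd),w
E
python3 - <<'E'
from h import *
s=env.state();print(s['ee_rot'],s['ee_pos'])
for y in(-40,): print(delta((53,y),100,np.array([161.558,-551.852,230.976]),16.318))
E
```

```text
[ 1.79995016e+02 -9.67842007e-04  1.63152717e+01] [ 161.54203049 -551.8561181   230.97219096]
(array([ 531.12024087, -290.91265685,  113.976     ]), array([ 589.54594834, -123.43024488,  117.        ]))
```

jog_arm([
  [[0.04,-0.02,0,3,0],[0.08,-0.04,0,6,0],[0.12,-0.06,0,9,0],[0.16,-0.085,0,11.2,0],[0.195,-0.105,0,11.2,0],[0.23,-0.125,0,11.2,0],[0.265,-0.145,0,11.2,0],[0.3,-0.165,0,11.2,0],[0.335,-0.185,0.01,11.2,0],[0.37,-0.204,0.02,11.2,0],[0.405,-0.222,0.03,11.2,0],[0.44,-0.241,0.04,11.2,0],[0.47,-0.258,0.05,11.2,0],[0.5,-0.274,0.06,11.2,0],[0.52,-0.285,0.065,11.2,0],[0.531,-0.291,0.07,11.2,0],[0.531,-0.291,0.08,11.2,0],[0.531,-0.291,0.08,11.2,0],[0.531,-0.291,0.08,11.2,0],[0.531,-0.291,0.08,11.2,0]],
], grip_force=20)

```text
time_s: 2.27
ee_pos: [588.5, -124.7, 151.3]
ee_rot: [180.0, 0.0, 5.0]
force: [0.1, -0.7, -0.4]
gripper_width: 0.5
```

```bash
python3 - <<'E'
from workcell import env
import cv2
a=env.grab_frame('top');b=env.grab_frame('scene')
cv2.imwrite('pics/t1.png',cv2.resize(a[130:290,180:400,::-1],None,fx=3.6,fy=3.6))
cv2.imwrite('pics/s1.png',cv2.resize(b[90:270,190:420,::-1],None,fx=3.3,fy=3.3))
s=env.state();print(s['ee_pos'],s['ee_rot'],s['force'],s['gripper_width'])
E
```

```text
[ 588.94558327 -124.63004198  151.73722743] [ 1.79963789e+02 -5.54232954e-02  5.01665705e+00] [-0.52329653 -0.17869473  0.00341288] 0.5578231282194016
```

View pics/t1.png

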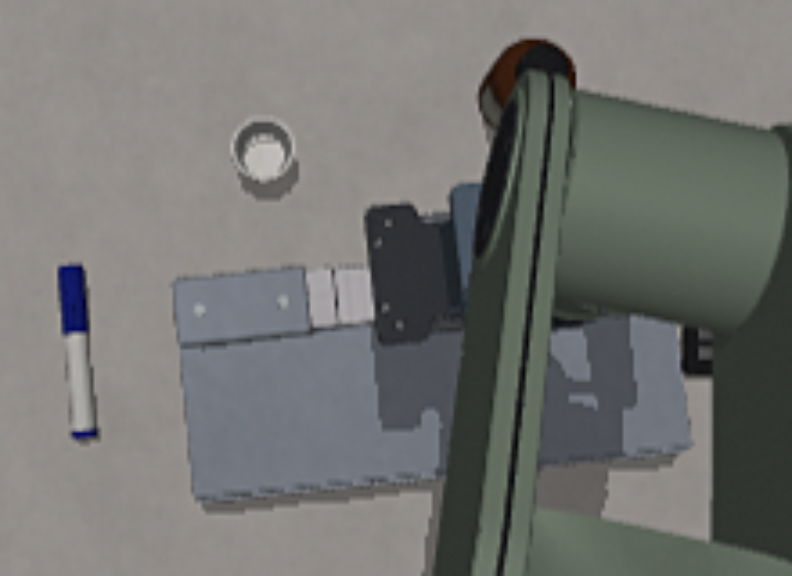

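View pics/s1.png

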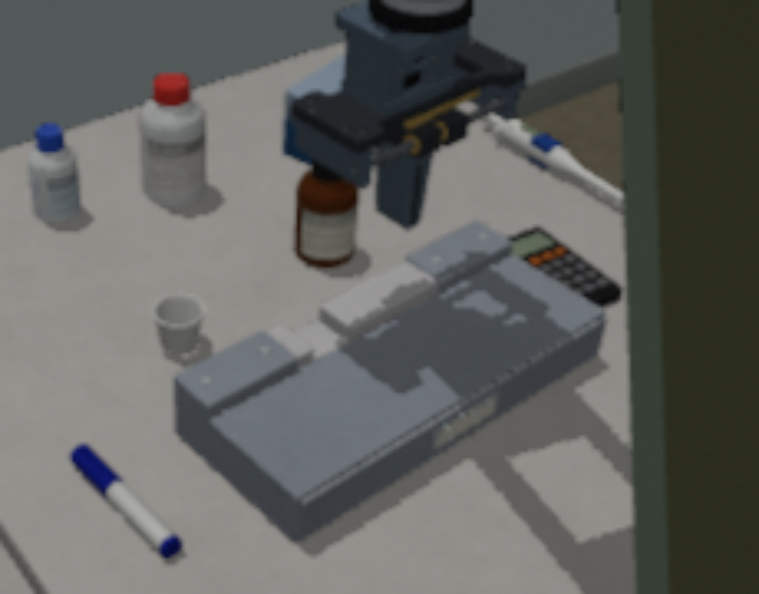

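The top view shows the closed gripper squared to the rail over its middle-right stretch, with the notch still visible to its left. The scene view shows the finger above the rail and clear of the bottle. Next I go down to the rail.

jog_arm([
  [[0,0,0.02,0,0],[0,0,0.04,0,0],[0,0,0.055,0,0],[0,0,0.063,0,0],[0,0,0.067,0,0],[0,0,0.068,0,0],[0,0,0.069,0,0],[0,0,0.07,0,0],[0,0,0.0705,0,0],[0,0,0.071,0,0],[0,0,0.0715,0,0],[0,0,0.0715,0,0],[0,0,0.0715,0,0]],
])

```text
time_s: 3.45
ee_pos: [589.5, -123.4, 79.6]
ee_rot: [180.0, -0.0, 5.1]
force: [-0.4, 0.7, -0.8]
gripper_width: 0.6
```

jog_arm([
  [[0,0,0.0003,0,0],[0,0,0.0006,0,0],[0,0,0.0009,0,0],[0,0,0.0009,0,0]],
])

```text
time_s: 3.78
ee_pos: [589.5, -123.4, 79.3]
ee_rot: [180.0, -0.0, 5.1]
force: [-1.7, 0.2, 4.1]
gripper_width: 0.3
```

jog_arm([
  [[0,0,0.0003,0,0],[0,0,0.0005,0,0],[0,0,0.0005,0,0]],
])

```text
time_s: 4.03
ee_pos: [589.5, -123.4, 79.3]
ee_rot: [180.0, -0.0, 5.1]
force: [-3.1, 0.8, 8.0]
gripper_width: 0.9
```

jog_arm([
  [[0,-0.003,0,0,0],[0,-0.006,0,0,0],[0,-0.009,0,0,0],[0,-0.012,0,0,0],[0,-0.015,0,0,0],[0,-0.018,0,0,0],[0,-0.021,0,0,0],[0,-0.024,0,0,0],[0,-0.027,0,0,0],[0,-0.03,0,0,0],[0,-0.033,0,0,0],[0,-0.036,0,0,0],[0,-0.039,0,0,0],[0,-0.042,0,0,0],[0,-0.045,0,0,0],[0,-0.048,0,0,0],[0,-0.051,0,0,0],[0,-0.054,0,0,0],[0,-0.057,0,0,0],[0,-0.06,0,0,0]],
])

```text
time_s: 5.7
ee_pos: [585.4, -64.6, 79.3]
ee_rot: [179.9, -0.2, 5.2]
force: [0.5, -2.9, 4.9]
gripper_width: 0.5
```

jog_arm([
  [[0,-0.002,0,0,0],[0,-0.004,0,0,0],[0,-0.006,0,0,0],[0,-0.006,0,0,0]],
])

```text
time_s: 6.03
ee_pos: [584.7, -58.2, 79.2]
ee_rot: [179.9, -0.2, 5.2]
force: [0.3, -2.0, 6.0]
gripper_width: 0.2
```

jog_arm([
  [[0,-0.0015,0,0,0],[0,-0.003,0,0,0],[0,-0.003,0,0,0]],
])

```text
time_s: 6.28
ee_pos: [582.8, -54.2, 77.6]
ee_rot: [-180.0, 0.1, 5.1]
force: [0.3, 0.5, -0.5]
gripper_width: 0.2
```

The finger dropped at the notch: force went to 0 and z fell by 1.6 mm. I keep sliding gently to feel the far wall.

jog_arm([
  [[0,-0.002,0.0005,0,0],[0,-0.004,0.001,0,0],[0,-0.006,0.0015,0,0],[0,-0.008,0.002,0,0],[0,-0.009,0.002,0,0],[0,-0.009,0.002,0,0]],
])

```text
time_s: 6.78
ee_pos: [582.3, -45.4, 75.9]
ee_rot: [-180.0, 0.0, 5.1]
force: [0.4, -0.2, 0.3]
gripper_width: 0.6
```

jog_arm([
  [[0,-0.001,0,0,0],[0,-0.002,0,0,0],[0,-0.003,0,0,0],[0,-0.003,0,0,0]],
])

```text
time_s: 7.12
ee_pos: [582.2, -42.6, 76.1]
ee_rot: [180.0, -0.0, 5.1]
force: [0.5, -0.7, 0.1]
gripper_width: 0.6
```

jog_arm([
  [[0,-0.001,0,0,0],[0,-0.002,0,0,0],[0,-0.002,0,0,0]],
])

```text
time_s: 7.37
ee_pos: [582.0, -40.6, 76.1]
ee_rot: [-180.0, -0.0, 5.1]
force: [-0.8, 0.0, 0.7]
gripper_width: 0.3
```

jog_arm([
  [[0,-0.001,0,0,0],[0,-0.002,0,0,0],[0,-0.002,0,0,0]],
])

```text
time_s: 7.62
ee_pos: [581.8, -38.6, 76.0]
ee_rot: [180.0, 0.0, 5.1]
force: [-0.0, 0.0, 0.8]
gripper_width: 0.5
```

jog_arm([
  [[0,-0.001,0,0,0],[0,-0.002,0,0,0],[0,-0.002,0,0,0]],
])

```text
time_s: 7.87
ee_pos: [581.6, -36.6, 76.0]
ee_rot: [180.0, 0.0, 5.1]
force: [0.5, -0.1, -0.1]
gripper_width: 0.5
```

jog_arm([
  [[0,-0.001,0,0,0],[0,-0.002,0,0,0],[0,-0.002,0,0,0]],
])

```text
time_s: 8.12
ee_pos: [581.4, -34.6, 76.0]
ee_rot: [180.0, 0.0, 5.1]
force: [-0.1, -0.3, 0.2]
gripper_width: 0.4
```

jog_arm([
  [[0,-0.001,0,0,0],[0,-0.002,0,0,0],[0,-0.002,0,0,0]],
])

```text
time_s: 8.37
ee_pos: [581.3, -32.6, 76.1]
ee_rot: [180.0, 0.0, 5.1]
force: [0.7, 0.1, -0.1]
gripper_width: 0.4
```

jog_arm([
  [[0,-0.001,0,0,0],[0,-0.0015,0,0,0],[0,-0.0015,0,0,0]],
])

```text
time_s: 8.62
ee_pos: [581.2, -31.6, 76.1]
ee_rot: [180.0, -0.0, 5.1]
force: [-0.1, -1.1, -0.1]
gripper_width: -0.1
```

jog_arm([
  [[0,-0.001,0,0,0],[0,-0.0015,0,0,0],[0,-0.0015,0,0,0]],
])

```text
time_s: 8.87
ee_pos: [581.2, -31.3, 76.1]
ee_rot: [179.8, -0.0, 5.2]
force: [-0.2, -6.2, 0.0]
gripper_width: 0.5
```

jog_arm([
  [[0,0.004,0,0,0],[0,0.009,0,0,0],[0,0.0145,0,0,0],[0,0.0145,0.003,0,0],[0,0.0145,0.006,0,0],[0,0.0145,0.008,0,0],[0,0.0145,0.009,0,0],[0,0.0145,0.01,0,0],[0,0.0145,0.01,0,0]],
])

```text
time_s: 9.62
ee_pos: [582.2, -44.0, 65.7]
ee_rot: [-180.0, 0.0, 5.1]
force: [-0.9, -0.5, -0.1]
gripper_width: 0.3
```

jog_arm([
  [[0,0,0.0004,0,0],[0,0,0.0008,0,0],[0,0,0.0012,0,0],[0,0,0.0016,0,0],[0,0,0.002,0,0]],
])

```text
time_s: 10.03
ee_pos: [582.4, -44.1, 64.6]
ee_rot: [180.0, -0.0, 5.1]
force: [-0.8, 0.0, 5.2]
gripper_width: 0.6
```

The finger touched the key at about the expected height, with 5.2 N and the key already starting to move. Now I press it slowly down.

jog_arm([
  [[0,0,0.0003,0,0],[0,0,0.0006,0,0],[0,0,0.0009,0,0],[0,0,0.0012,0,0],[0,0,0.0015,0,0],[0,0,0.0018,0,0],[0,0,0.0021,0,0],[0,0,0.0024,0,0],[0,0,0.0027,0,0],[0,0,0.003,0,0],[0,0,0.0033,0,0],[0,0,0.0036,0,0],[0,0,0.0039,0,0],[0,0,0.0042,0,0],[0,0,0.0045,0,0],[0,0,0.0048,0,0],[0,0,0.0051,0,0],[0,0,0.0054,0,0],[0,0,0.0057,0,0],[0,0,0.006,0,0]],
])

```text
time_s: 11.7
ee_pos: [582.4, -44.2, 58.0]
ee_rot: [180.0, -0.0, 5.1]
force: [0.1, 1.7, 3.9]
gripper_width: 0.4
```

jog_arm([
  [[0,0,0.0003,0,0],[0,0,0.0006,0,0],[0,0,0.0009,0,0],[0,0,0.0012,0,0],[0,0,0.0015,0,0],[0,0,0.0015,0,0]],
])

```text
time_s: 12.2
ee_pos: [582.4, -44.2, 57.3]
ee_rot: [180.0, -0.0, 5.1]
force: [-1.4, 1.6, 9.1]
gripper_width: 0.5
```

Commanded z is now 56.6 and measured is 57.3, with force rising: this is the stop. I push a little more to be sure.

jog_arm([
  [[0,0,0.0003,0,0],[0,0,0.0006,0,0],[0,0,0.0009,0,0],[0,0,0.001,0,0],[0,0,0.001,0,0],[0,0,0.001,0,0]],
])

```text
time_s: 12.7
ee_pos: [582.5, -44.2, 57.2]
ee_rot: [180.0, -0.1, 5.1]
force: [-3.3, 1.7, 13.3]
gripper_width: 0.6
```

The stop is confirmed: 13 N and no further motion. Now I retract straight up and then away.

jog_arm([
  [[0,0,-0.003,0,0],[0,0,-0.008,0,0],[0,0,-0.015,0,0],[0,0,-0.03,0,0],[0,0,-0.05,0,0],[0,0,-0.075,0,0],[0,0,-0.1,0,0],[0,0,-0.13,0,0],[0,0,-0.16,0,0],[-0.02,0.02,-0.17,0,0],[-0.04,0.05,-0.17,0,0],[-0.06,0.08,-0.17,0,0],[-0.08,0.11,-0.17,0,0],[-0.1,0.14,-0.17,0,0],[-0.12,0.17,-0.17,0,0],[-0.14,0.2,-0.17,0,0],[-0.16,0.23,-0.17,0,0],[-0.17,0.25,-0.17,0,0],[-0.17,0.25,-0.17,0,0],[-0.17,0.25,-0.17,0,0]],
])

```text
time_s: 14.37
ee_pos: [434.6, -309.1, 225.4]
ee_rot: [-180.0, 0.0, 5.0]
force: [-0.4, 0.6, -0.0]
gripper_width: 0.6
```

```bash
python3 - <<'E'
from workcell import env
import cv2
a=env.grab_frame('top');b=env.grab_frame('scene')
cv2.imwrite('pics/t2.png',cv2.resize(a[130:290,180:400,::-1],None,fx=3.6,fy=3.6))
cv2.imwrite('pics/s2.png',cv2.resize(b[90:270,190:420,::-1],None,fx=3.3,fy=3.3))
s=env.state();print(s['ee_pos'],s['force'],s['time_s'])
print(env.look_for('top','drawer')[:1],env.look_for('scene','drawer')[:1])
E
```

```text
[ 435.38089579 -307.70448843  225.43091288] [ 0.1204778   0.01031462 -0.15516817] 14.4667
[{'xyz': [436.6, -93.2, 10.9], 'conf': 0.73}] [{'xyz': [440.8, -79.3, 24.9], 'conf': 0.89}]
```

View pics/t2.png

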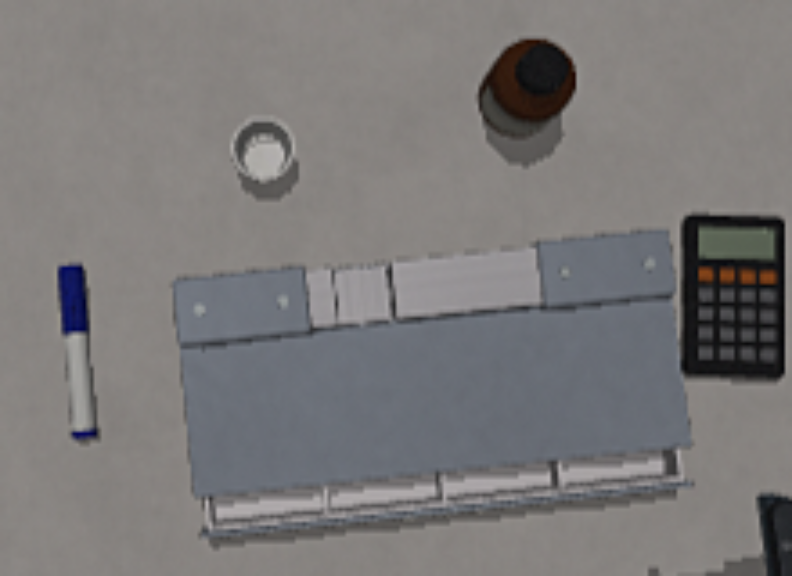

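View pics/s2.png

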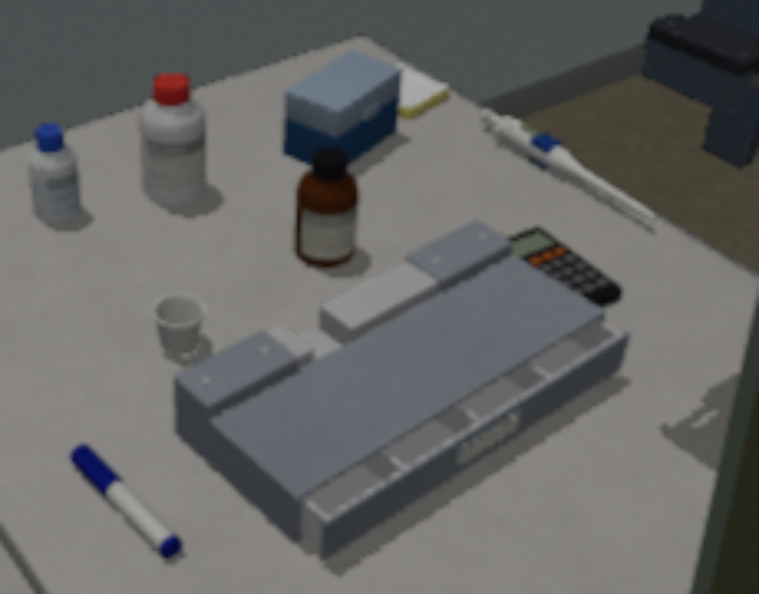

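Both views show the drawer popped out. Its panel edge is near zoom (205,537), against the lid edge at (193,497): about 28 mm, which matches 24 mm of travel plus the panel. The cup, bottle, marker and calculator are at the same pixels as before.

```bash
python3 -c "
from workcell import env
print(env.job_done())"
```

```text
the job is handed in; nothing more can be done
None
```

The drawer is popped out, and I handed the job in with the hand clear, at about 14.5 s of the allowed 48 s.

- **Finding the notch:** I slid the closed fingertip along the rail with about 5–8 N. It dropped into the notch, then touched the notch's far wall. That put the notch centre at about case y = +40 mm, which agrees with the top picture.
- **Pressing the key:** The key gave way at about 5 N. I pressed it about 8 mm to a hard stop: tip at about 40 mm above the desk, 13 N, and no further motion.
- **Last checks:** In the final pictures the drawer front stands about 28 mm beyond the lid edge, as expected for 24 mm of travel plus the panel. The cup, bottle, marker and calculator have not visibly moved. The force reading is about 0 with the hand clear.
- **Disagreements:**
  - The notch width I felt implies a fingertip thinner than the 27 mm I had worked out. This did not affect the press.
  - My fit of the case pose was off by 1–1.5 pixels at the covers' outer corners.
  - The detector's drawer position moved only 9–18 mm, less than 24 mm, but it reports the middle of whatever surface is visible, so I relied on the pictures.

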